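# Refit the cooler stack and the small heat sink on a main board

## Robot

A 6-joint arm with a two-finger parallel gripper is mounted at the origin on the work surface. World frame = base frame: x ahead of the robot, y to its left, z up, the work surface at z = 0. Lengths are in m, angles in degrees, forces in N, time in s.
With the tool pointing down it reaches from about 0.325 to 0.85 m from the base axis. Payload 15.5 kg.
Tool frame: the origin (TCP) lies midway between the tips of the shut fingers; the grasp point (between the pads) lies 19 mm behind it; z points along the fingers, y is the line along which they close (so a half turn about z gives the same grasp; the last joint's range is limited). The gripper opens to 91 mm and grips with 3 to 60 N. Pads are 32 mm wide; open, the fingers measure 118 mm over their backs; the gripper's body (76 mm by 178 mm) begins 60 mm behind the grasp point.
Start: joints at [-80.014, 28.281, 77.091, -0, 74.628, -5.472], TCP at [0.167, -0.602, 0.214] pointing down, gripper open.
Joint ranges: [-166.48, 166.48], [-47.26, 123.95], [12.59, 153.08], [-70.14, 250.14], [6.76, 159.57], [-176.63, 176.63]. Speed limits (degrees/s): [108.29, 108.29, 147.25, 172.46, 172.46, 172.46].

## Interface

Orientations are given as a 3x3 rotation matrix whose columns are the frame's x, y, z axes.
In Python, from bench import ctrl gives the robot as it stands. The module is installed in compiled form; this text tells all that it offers. Calls block until the motion is done:
- ctrl.goto(position, orientation): joint-space move of the TCP to a pose.
- ctrl.move_l(position, vel=0.15, ori=None, contact_N=None): straight line of the TCP; ori=None keeps the orientation; vel is the mean speed in m/s. With contact_N (N) it stops when the force on the tool has changed by that much, and returns True; else False.
- ctrl.movej(angles): joint-space move.
- ctrl.command_gripper(opening): opening from 0.0 (shut) to 1.0 (fully open); the grip force is fixed at half the most; returns when the fingers have stopped.
- ctrl.sleep(seconds).
- ctrl.ik(position, orientation): joint angles nearest the present ones, or None.
- ctrl.read_camera(name): name is "scene" or "top"; returns the picture (400x640x3 uint8, blue, green, red); there is no depth.
- ctrl.camera_params(name): a dict with "fx", "fy", "cx", "cy" (pixels), "pose" (4x4, takes a point from camera to world coordinates). Camera axes: x right, y up, looking along -z (the intrinsics and any distortion apply to the point x, -y, -z); pixel columns grow to the right and rows downward; lengths in m; the calibration is good to about 2 mm. A picture is of the moment at which its call begins. camera_params takes no time and is no camera call.
A pose or a line that the arm cannot do raises ctrl.MotionError and nothing moves.
- ctrl.sign_off(): hands the job in; it is judged then, once.
Readings, each from a call of its own:
- ctrl.current_t(): time.
- ctrl.current_q(): joint angles.
- ctrl.current_dq(): joint speeds.
- ctrl.current_effort(): joint torques, N m.
- ctrl.current_tool_pos(): TCP position.
- ctrl.current_eef_rot(): TCP orientation.
- ctrl.current_contact_force(): force on the tool from outside, world axes, zero at the start.
- ctrl.current_wrist_torque(): the same for the moment, N m.
- ctrl.current_grip_width(): opening from 0.0 (shut) to 1.0 (fully open).
- ctrl.current_grasp_force(): force on a finger pad.
Only numpy, scipy, OpenCV 4.12 (cv2) and the standard library are available. Lean on these libraries where they do the work, as an engineer would, in place of code of your own. Each camera call takes 0.05 s, during which the arm holds its last target. There are 200 camera calls.

## Task

Refit the cooling parts on the red main board: lay the copper plate on the large silver-lidded processor, the large finned heat sink on the copper plate and the fan on top of that heat sink, and put the small finned heat sink on the small black chip. Centre each part on what it sits on, flat and with its edges in line, and set each one down gently rather than letting it drop. Do not disturb the screwdriver, the tweezers or the multimeter.

Things in the scene. Friction and masses are not known exactly. Their poses are not given: they have to be found in the camera images.
- board: red main board, 170 x 170 mm, fixed, on standoffs on the mat. Origin under its centre, on the mat (4 mm above the bench); z up; x to the edge with the metal connectors. Its top face is 8 mm above the origin. The chips lie mid-board, 84 mm apart along y, on either side. Connectors up to 16 mm high at x over 50 mm, memory and header up to 10 mm at x under -49 mm; elsewhere parts are 1 mm high
- processor: the processor soldered to the board: green square package 37 x 37 mm with a silver metal lid 33 x 33 mm, 4 mm high in all, fixed. Origin at the centre of its underside, on the board's top face; z up; its edges run along its x and y, which are in line with the board's
- chipset: the small chip soldered to the board: green square package 25 x 25 mm with a black top 22 x 22 mm, 3 mm high in all, fixed. Origin at the centre of its underside, on the board's top face; z up; edges along its x and y, in line with the board's
- copper_plate: loose copper plate, 40 x 40 x 6 mm, 60 to 110 g, lying flat on the mat (mat top 4 mm above the bench). Origin at the centre of its underside; z up; edges along x and y
- large_sink: loose large aluminium heat sink, 50 x 50 mm, 20 mm high, fins upward (base 5 mm thick), 50 to 100 g, flat on the mat. Origin at the centre of its underside; z up; edges along x and y, fins along x. Can be gripped on any two opposite sides
- fan: loose square black fan, 50 x 50 mm, 15 mm high, with a round opening, 25 to 45 g, flat on the mat, right way up. Origin at the centre of its underside; z up; edges along x and y. The frame is stiff
- small_sink: loose small aluminium heat sink, 30 x 30 mm, 16 mm high, fins upward, 18 to 32 g, flat on the mat. Origin at the centre of its underside; z up; edges along x and y, fins along x. Can be gripped on any two opposite sides
- screwdriver: silver pen-shaped electric screwdriver, 146 mm long, 15 mm thick, lying loose on the right of the bench; to be left alone. Origin on its underside, about the middle of its length; x along it to the bit
- tweezers: steel tweezers, 122 mm long, 7 mm high, 18 mm wide, lying loose on the far left of the mat; to be left alone. Origin on the underside near the middle; x along them to the points
- multimeter: orange and black multimeter, 150 x 75 x 42 mm, lying on its back on the left of the bench; to be left alone. Origin at the centre of its underside; x along it to the display
Not all that is in view belongs to the job. What is shaped like the large_sink but brown, green or pink is not meant.

How it is judged:
By the outcome, as a careful person would: the job done as asked, in the order asked, and still so for the second after the job is handed in, with the robot touching nothing.
It also fails if it takes over 106 s, if anything falls off the work surface, if the arm or the gripper's body presses on something with over 40 N, if the wrist force passes 120 N, or if a joint passes its speed limit or range.

## Working session

There is one attempt and no reset: what is moved stays moved. The work goes in short steps, each a Python script; the robot and the scene stay as the last script left them, time stands still between calls to the robot, and variables do not carry over. Pictures are saved under pics/ and viewed, at most 14 in all, crops included, and the job is handed in when it is done.

```bash
mkdir -p pics; ls; python3 - <<'E'
from bench import ctrl
import cv2,numpy as np
np.set_printoptions(precision=4,suppress=True)
for n in("scene","top"):
    cv2.imwrite(f"pics/{n}0.png",ctrl.read_camera(n)); print(n,ctrl.camera_params(n))
print(ctrl.current_t(),ctrl.current_eef_rot())
E
```

```text
pics
scene {'fx': 423.3777137615921, 'fy': 423.3777137615921, 'cx': 323.3550861066456, 'cy': 200.54507585953783, 'pose': array([[-0.2971, -0.7465,  0.5954,  1.1274],
       [ 0.9547, -0.2225,  0.1974,  0.2039],
       [-0.0149,  0.6271,  0.7788,  0.9095],
       [ 0.    ,  0.    ,  0.    ,  1.    ]])}
top {'fx': 391.0022072511291, 'fy': 391.0022072511291, 'cx': 318.31222706706535, 'cy': 197.99413155068262, 'pose': array([[-0.0049,  0.9844, -0.1758,  0.2454],
       [-1.    , -0.0049,  0.0001, -0.009 ],
       [-0.0008,  0.1758,  0.9844,  1.1937],
       [ 0.    ,  0.    ,  0.    ,  1.    ]])}
0.1 [[ 0.9638  0.2665 -0.0002]
 [ 0.2665 -0.9638  0.0011]
 [ 0.0001 -0.0011 -1.    ]]
```

View pics/scene0.png

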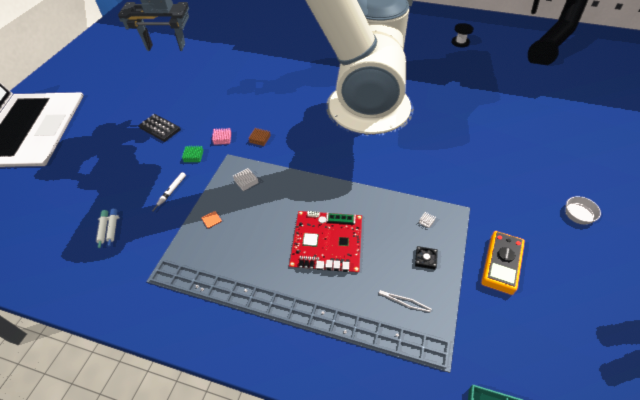

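View pics/top0.png

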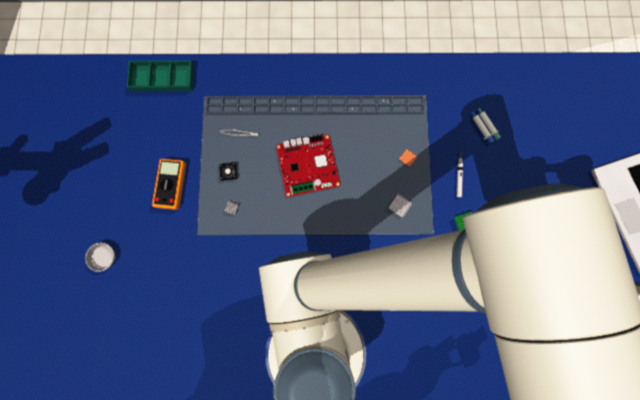

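```bash
cat > h.py <<'E'
from bench import ctrl
import cv2,numpy as np
np.set_printoptions(precision=4,suppress=True)
def crop(im,c,n,z):
    x0,y0=int(c[0]-n/2),int(c[1]-n/2)
    o=cv2.resize(im[y0:y0+n,x0:x0+n],None,fx=z,fy=z,interpolation=cv2.INTER_CUBIC)
    s=5
    for k in range(0,n,s):
        cv2.putText(o,str(x0+k),(int(k*z),8),0,.28,(0,255,255),1); cv2.putText(o,str(y0+k),(0,int(k*z)+4),0,.28,(0,255,255),1)
        for j in range(0,n,s): cv2.circle(o,(int((k+.5)*z),int((j+.5)*z)),1,(0,255,255),-1)
    return o
E
python3 - <<'E'
from h import *
C={"scene0":[(211,220),(245,180),(427,258),(428,220),(311,240),(344,241)],"top0":[(407,157),(400,206),(228,171),(232,208),(320,160),(295,167)]}
for n,c in C.items():
    im=cv2.imread(f"pics/{n}.png")
    t=[crop(im,p,32,8) for p in c]
    cv2.imwrite(f"pics/c_{n}.png",np.vstack([np.hstack(t[:3]),np.hstack(t[3:])]))
E
```

```text
(no output)
```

View pics/c_scene0.png

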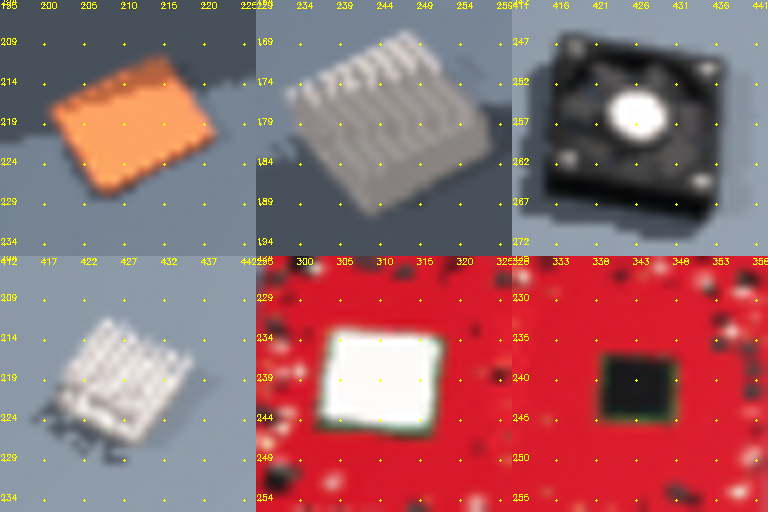

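View pics/c_top0.png

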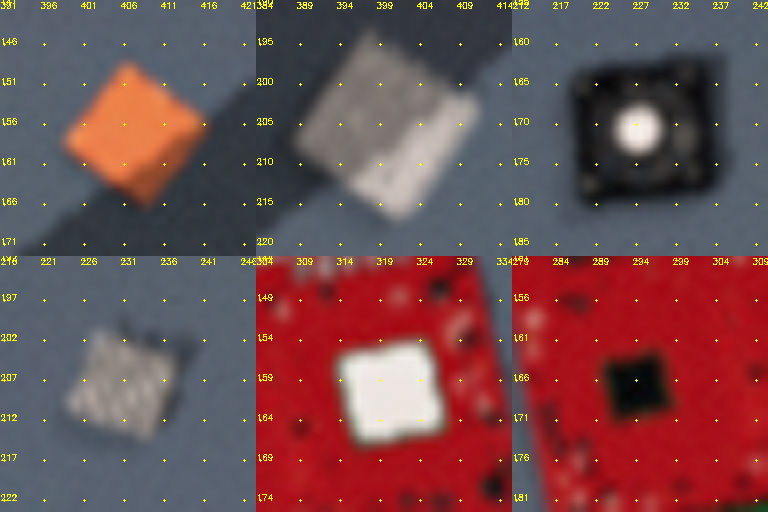

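```bash
cat >> h.py <<'E'
from scipy.optimize import minimize
Z=8
def project(n,P):
    p=ctrl.camera_params(n); T=np.linalg.inv(p["pose"]); c=P@T[:3,:3].T+T[:3,3]
    return np.c_[p["cx"]+p["fx"]*c[:,0]/-c[:,2],p["cy"]+p["fy"]*-c[:,1]/-c[:,2]]
def box(v,L,H):
    x,y,a,z=v; c,s=np.cos(a),np.sin(a); q=np.array([[1,1],[1,-1],[-1,-1],[-1,1]])*L/2@np.array([[c,s],[-s,c]])
    return np.vstack([np.c_[q+[x,y],np.full(4,z+h)] for h in (0,H)])
def segment(im,c,kind,n=44):
    x0,y0=int(c[0]-n/2),int(c[1]-n/2)
    o=cv2.resize(im[y0:y0+n,x0:x0+n],None,fx=Z,fy=Z,interpolation=cv2.INTER_CUBIC).astype(int)
    b,g,r=o[...,0],o[...,1],o[...,2]
    m={"copper":r-b>30,"neutral":b-r<11,"black":(b-r<11)&(r<150)|(r>200),"white":np.minimum(b,g)>110,"chip":r<100}[kind].astype(np.uint8)
    if kind in("neutral","black"): m=cv2.morphologyEx(m,cv2.MORPH_CLOSE,np.ones((13,13)))
    _,l,st,_=cv2.connectedComponentsWithStats(m); k=l[n*Z//2,n*Z//2]
    if k==0: k=1+np.argmax(st[1:,4])
    m=(l==k).astype(np.uint8); cs,_=cv2.findContours(m,cv2.RETR_EXTERNAL,cv2.CHAIN_APPROX_NONE)
    if kind!="neutral": m=cv2.drawContours(m,cs,-1,1,-1)
    return m,np.array([x0,y0])
def mask(n,v,L,H,o,sh):
    u=((project(n,box(v,L,H))-o+.5)*Z-.5)
    h=cv2.convexHull((u*16).round().astype(np.int32)); m=np.zeros(sh,np.uint8)
    return cv2.fillConvexPoly(m,h,1,shift=4)
def fit(segs,v0,L,H,fz=None):
    def cost(v):
        v=[v[0],v[1],v[2]/10,v[3] if fz is None else fz]; e=0   # yaw scaled
        for n,(m,o) in segs.items():
            k=mask(n,v,L,H,o,m.shape); e+=1-(k&m).sum()/(k|m).sum()
        return e
    best=None
    for a in np.arange(0,np.pi/2,.26) if v0[2] is None else [v0[2]]:
        s=np.array([v0[0],v0[1],a*10,v0[3]]); S=np.vstack([s]+[s+d for d in np.diag([.006,.006,1.5,.006])])
        r=minimize(cost,s,method="Nelder-Mead",options=dict(initial_simplex=S,xatol=1e-5,fatol=1e-5))
        if best is None or r.fun<best.fun: best=r
    v=best.x.copy(); v[2]=np.degrees(v[2]/10); return v,best.fun
def ground(n,u,z):
    p=ctrl.camera_params(n); d=p["pose"][:3,:3]@[(u[0]-p["cx"])/p["fx"],-(u[1]-p["cy"])/p["fy"],-1]; t=p["pose"][:3,3]
    return (t+d*(z-t[2])/d[2])[:2]
def show(segs,ims,v,L,H):
    t=[]
    for n,(m,o) in segs.items():
        k=m.shape[0]//Z; im=cv2.resize(ims[n][o[1]:o[1]+k,o[0]:o[0]+k],None,fx=Z,fy=Z)
        cs,_=cv2.findContours(m,0,2); cv2.drawContours(im,cs,-1,(0,255,0),1)
        cs,_=cv2.findContours(mask(n,v,L,H,o,m.shape),0,2); cv2.drawContours(im,cs,-1,(255,0,255),1); t.append(im[64:-64,64:-64])
    return np.vstack(t)
# name: scene px, top px, kind, L, H, z guess of underside
OB=dict(copper=((211,220),(407,157),"copper",.040,.006,.004),large=((245,180),(400,206),"neutral",.050,.020,.004),fan=((427,258),(228,171),"black",.050,.015,.004),
 small=((428,220),(232,208),"neutral",.030,.016,.004),cpu=((311,240),(320,160),"white",.033,.001,.015),chip=((344,241),(295,167),"chip",.022,.001,.014))
E
python3 - <<'E'
from h import *
ims={n:cv2.imread(f"pics/{n}0.png") for n in("scene","top")}
S=[]
for k,(a,b,kind,L,H,z) in OB.items():
    sg={"scene":segment(ims["scene"],a,kind),"top":segment(ims["top"],b,kind)}
    g=ground("top",b,z+H/2)
    v,f=fit(sg,[*g,None,z],L,H); print(k,"joint",v,round(f,3))
    a0=np.radians(v[2])
    for q in sg: print("   ",q,*fit({q:sg[q]},[*v[:2],a0,z],L,H,z))
    S.append(show(sg,ims,[v[0],v[1],a0,v[3]],L,H))
h=np.hstack(S); cv2.imwrite("pics/fit0.png",cv2.resize(h,(800,int(h.shape[0]*800/h.shape[1])),interpolation=cv2.INTER_AREA))
E
```

```text
copper joint [ 0.5846 -0.29   51.4451  0.0078] 0.16
    scene [ 0.5831 -0.2925 51.6293  0.0094] 0.05569620253164553
    top [ 0.5858 -0.2895 51.1911  0.0067] 0.10795734208367513Traceback (most recent call last):
  File "<stdin>", line 7, in <module>
  File "h.py", line 44, in fit
    r=minimize(cost,s,method="Nelder-Mead",options=dict(initial_simplex=S,xatol=1e-5,fatol=1e-5))
    res = _minimize_neldermead(fun, x0, args, callback, bounds=bounds,
                               **options)
    fxe = func(xe)
    fx = function(np.copy(x), *(wrapper_args + args))
  File "h.py", line 39, in cost
    k=mask(n,v,L,H,o,m.shape); e+=1-(k&m).sum()/(k|m).sum()
  File "h.py", line 32, in mask
    u=((project(n,box(v,L,H))-o+.5)*Z-.5)
        ~~~~~~~^^^^^^^^^^^^^^
  File "h.py", line 15, in project
    p=ctrl.camera_params(n); T=np.linalg.inv(p["pose"]); c=P@T[:3,:3].T+T[:3,3]
ValueError: time passes only in moves, steps and waits
```

```bash
sed -i 's/ctrl.camera_params(n)/CP[n]/; s/^Z=8/Z=8\nCP={n:ctrl.camera_params(n) for n in("scene","top")}/' h.py; sed -i 's/CP={n:CP\[n\]/CP={n:ctrl.camera_params(n)/' h.py; grep -n "CP" h.py
cat > m0.py <<'E'
from h import *
ims={n:cv2.imread(f"pics/{n}0.png") for n in("scene","top")}
S=[]
for k,(a,b,kind,L,H,z) in OB.items():
    sg={"scene":segment(ims["scene"],a,kind),"top":segment(ims["top"],b,kind)}
    g=ground("top",b,z+H/2)
    v,f=fit(sg,[*g,None,z],L,H); print(k,"joint",v,round(f,3))
    a0=np.radians(v[2])
    for q in sg: print("   ",q,*fit({q:sg[q]},[*v[:2],a0,z],L,H,z))
    S.append(show(sg,ims,[v[0],v[1],a0,v[3]],L,H))
h=np.hstack(S); cv2.imwrite("pics/fit0.png",cv2.resize(h,(800,int(h.shape[0]*800/h.shape[1])),interpolation=cv2.INTER_AREA))
E
python3 m0.py
```

```text
14:CP={n:ctrl.camera_params(n) for n in("scene","top")}
16:    p=CP[n]; T=np.linalg.inv(p["pose"]); c=P@T[:3,:3].T+T[:3,3]
49:    p=CP[n]; d=p["pose"][:3,:3]@[(u[0]-p["cx"])/p["fx"],-(u[1]-p["cy"])/p["fy"],-1]; t=p["pose"][:3,3]
copper joint [ 0.5846 -0.29   51.4451  0.0078] 0.16
    scene [ 0.5831 -0.2925 51.6293  0.0094] 0.05569620253164553
    top [ 0.5858 -0.2895 51.1911  0.0067] 0.10795734208367513
large joint [ 0.4326 -0.2578 54.952   0.005 ] 0.324
    scene [ 0.4321 -0.2584 54.7164  0.0097] 0.05236161572985676
    top [ 0.4322 -0.2558 59.1667  0.0067] 0.2671127892631501
fan joint [0.5421 0.2698 4.7271 0.0073] 0.122
    scene [0.5399 0.2696 3.9196 0.0081] 0.0569543323493662
    top [0.543  0.271  5.8461 0.0067] 0.052527047509538516
small joint [ 0.428   0.2544 71.3813  0.0068] 0.241
    scene [ 0.4259  0.2543 70.3657  0.0086] 0.05178847729134428
    top [ 0.4268  0.2572 76.5019  0.0085] 0.1704888690010068
cpu joint [ 0.5738 -0.0166 10.8129  0.018 ] 0.259
    scene [ 0.572  -0.0183  9.2712  0.0199] 0.1306252852578731
    top [ 0.5748 -0.0159 12.0149  0.0211] 0.1344578313253012
chip joint [  0.5547   0.0645 102.9143   0.0152] 0.196
    scene [  0.554    0.0639 103.652    0.0187] 0.047283923466021505
    top [  0.5545   0.0655 101.7243   0.0192] 0.12600106780565934
```

View pics/fit0.png

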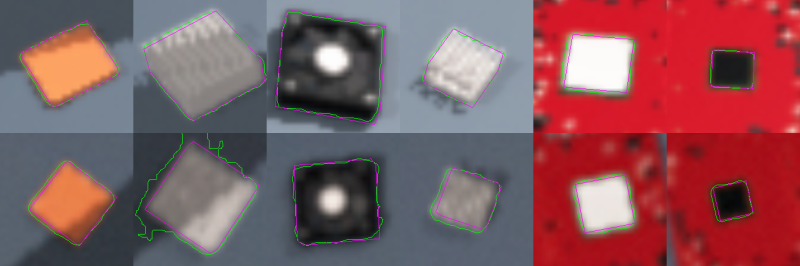

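```bash
cat >> h.py <<'E'
def R(th):
    c,s=np.cos(np.radians(th)),np.sin(np.radians(th)); return np.array([[-s,c,0],[c,s,0],[0,0,-1.]])
def best(p,th):  # half-turn choice with the lesser wrist motion
    q0=np.array(ctrl.current_q()); o=[]
    for t in(th,th+180):
        q=ctrl.ik(p,R(t))
        if q is not None: o.append((np.abs(np.array(q)-q0).max(),t))
    return R(min(o)[1])
def squeeze(p,z,th,L,first=True,zup=.12):
    """close on the part with the fingers along th; returns TCP"""
    w=min(1,(L+.024)/.091)
    o=best([*p,z],th)
    if first: ctrl.goto([*p,zup],o); ctrl.command_gripper(w)
    else: ctrl.command_gripper(w); ctrl.move_l([*p,z+.02+.02],vel=.15); ctrl.goto([*p,z+.04],o)
    ctrl.move_l([*p,z],vel=.12); ctrl.command_gripper(0.0)
    print("t",ctrl.current_t(),"grip mm",ctrl.current_grip_width()*91,"F",ctrl.current_grasp_force(),"tcp",ctrl.current_tool_pos())
E
python3 - <<'E'
from h import *
print("brown,pink",ground("scene",(259,137),.02),ground("scene",(222,136),.02))
ims={n:cv2.imread(f"pics/{n}0.png") for n in("scene","top")}
sg={}
for n,c in(("scene",(327,243)),("top",(309,165))):
    x0,y0=c[0]-50,c[1]-50; o=cv2.resize(ims[n][y0:y0+100,x0:x0+100],None,fx=Z,fy=Z,interpolation=cv2.INTER_CUBIC).astype(int)
    m=((o[...,2]-o[...,0])>40).astype(np.uint8); m=cv2.morphologyEx(m,cv2.MORPH_OPEN,np.ones((9,9))); cs,_=cv2.findContours(m,0,1); m=cv2.drawContours(m*0,[cv2.convexHull(max(cs,key=cv2.contourArea))],-1,1,-1); sg[n]=(m,np.array([x0,y0]))
print(fit(sg,[.563,.023,.23,.0104],.17,.0016))
for q in sg: print(q,fit({q:sg[q]},[.563,.023,.23,.0104],.17,.0016,.0134))
p=np.array([.5845,-.2905])
squeeze(p,.006,51.4,.04)
squeeze(p,.006,141.4,.04,first=False)
E
```

```text
brown,pink [ 0.2641 -0.2862] [ 0.2922 -0.3981]
(array([ 0.5612,  0.023 , 11.6209,  0.0148]), np.float64(0.03697948670956985))
scene (array([ 0.5614,  0.0222, 11.7962,  0.0168]), np.float64(0.01511773582186926))
top (array([ 0.5603,  0.0241, 11.7005,  0.0172]), np.float64(0.023659767424851874))
t 4.2167 grip mm 39.368524047949876 F 30.00111758708954 tcp [ 0.5846 -0.2906  0.0063]
t 7.6417 grip mm 39.296127549944124 F 29.999860525131226 tcp [ 0.5845 -0.2905  0.006 ]
```

```bash
cat >> h.py <<'E'
YAW=11.7
def place(p,z,L,th=YAW+90,up=.13,lift=.13,shift=None):
    """carry the held part to p, touch down near TCP height z, let go and rise"""
    c=np.array(ctrl.current_tool_pos()); ctrl.move_l([c[0],c[1],up],vel=.2)
    o=best([*p,z],th); ctrl.goto([*p,up],o); ctrl.move_l([*p,z+.010],vel=.2); ctrl.sleep(.2)
    k=ctrl.move_l([*p,z-.003],vel=.012,contact_N=3); print("contact",k,"tcp",ctrl.current_tool_pos(),"want z",z,"F",ctrl.current_contact_force())
    ctrl.command_gripper(min(1,(L+.014)/.091)); ctrl.move_l([*p,lift],vel=.2); print("t",ctrl.current_t())
def look(i):
    ims={n:ctrl.read_camera(n) for n in("scene","top")}
    for n in ims: cv2.imwrite(f"pics/{n}{i}.png",ims[n])
    return ims
E
python3 - <<'E'
from h import *
place(np.array([.5737,-.0168]),.018,.04)
o=best([.433,-.258,.12],55); ctrl.goto([.433,-.258,.13],o)
ims=look(1); print(ctrl.current_t())
sg={"scene":segment(ims["scene"],(311,240),"white"),"top":segment(ims["top"],(320,160),"white")}
def cop(im,c):
    n=44;x0,y0=c[0]-22,c[1]-22; o=cv2.cvtColor(cv2.resize(im[y0:y0+n,x0:x0+n],None,fx=Z,fy=Z,interpolation=cv2.INTER_CUBIC),cv2.COLOR_BGR2HSV)
    m=((o[...,0]>6)&(o[...,0]<25)&(o[...,2]>90)).astype(np.uint8); _,l,s,_=cv2.connectedComponentsWithStats(m); return (l==1+np.argmax(s[1:,4])).astype(np.uint8),np.array([x0,y0])
sg={"scene":cop(ims["scene"],(311,240)),"top":cop(ims["top"],(320,160))}
v,f=fit(sg,[.5737,-.0168,.2,.016],.04,.006); print(v,f)
for q in sg: print(q,fit({q:sg[q]},[.5737,-.0168,.2,.019],.04,.006,.019))
s=show(sg,ims,[v[0],v[1],np.radians(v[2]),v[3]],.04,.006)
t=np.vstack([crop(ims["scene"],(328,240),56,5),crop(ims["top"],(309,165),56,5)])
t=cv2.resize(t,None,fx=s.shape[0]/t.shape[0],fy=s.shape[0]/t.shape[0]); cv2.imwrite("pics/p1.png",np.hstack([s,t]))
E
```

```text
contact True tcp [ 0.5737 -0.0168  0.018 ] want z 0.018 F [-0.5357  0.2688  7.9043]
t 12.2917
13.475
[ 0.5739 -0.0172 11.5042  0.0183] 0.9587750774943251
scene (array([ 0.5742, -0.017 , 11.8485,  0.0216]), np.float64(0.049116676373519685))
top (array([ 0.5636, -0.0185, 33.2098,  0.0177]), np.float64(0.9094559114593852))
```

View pics/p1.png

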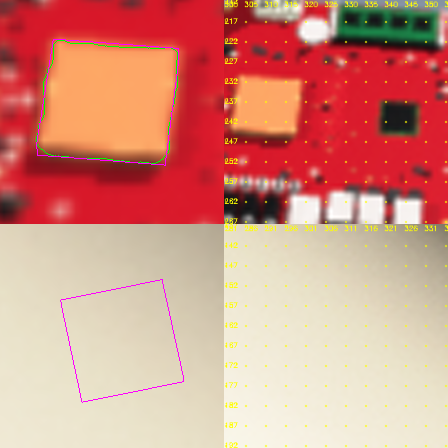

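```bash
python3 - <<'E'
from h import *
p=np.array([.434,-.2577])
squeeze(p,.007,54.8,.05)
squeeze(p,.007,144.8,.05,first=False)
place(np.array([.5737,-.0168]),.025,.05)
p=np.array([.5421,.270])
squeeze(p,.007,4.7+90,.05,zup=.13)
squeeze(p,.007,4.7,.05,first=False)
ims=look(2)
t=np.hstack([crop(ims["scene"],(328,240),70,5),crop(ims["top"],(309,165),70,5)]); cv2.imwrite("pics/p2.png",t)
E
```

```text
t 15.8167 grip mm 49.315613129125396 F 30.00119537115097 tcp [ 0.4341 -0.2578  0.0073]
t 19.2333 grip mm 49.81693548699385 F 30.0015851855278 tcp [ 0.4342 -0.2578  0.0074]
contact True tcp [ 0.5736 -0.0168  0.0254] want z 0.025 F [-0.9518 -0.1449  8.7233]
t 23.9167
t 27.075 grip mm 50.15381106495406 F 29.902607202529907 tcp [0.5423 0.27   0.0073]
t 30.4917 grip mm 49.44470806725539 F 30.00086635351181 tcp [0.5422 0.2701 0.0073]
```

View pics/p2.png

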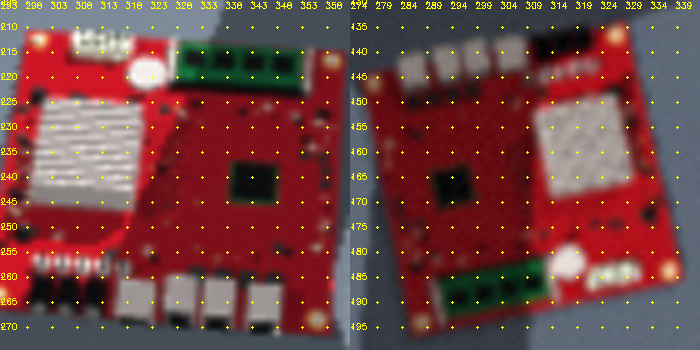

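```bash
python3 - <<'E'
from h import *
ims={n:cv2.imread(f"pics/{n}2.png") for n in("scene","top")}
def seg(im,c,n=44):
    x0,y0=c[0]-22,c[1]-22; o=cv2.resize(im[y0:y0+n,x0:x0+n],None,fx=Z,fy=Z,interpolation=cv2.INTER_CUBIC)
    m=(o[...,:2].min(2)>85).astype(np.uint8); m=cv2.morphologyEx(cv2.morphologyEx(m,3,np.ones((9,9))),2,np.ones((25,25))); _,l,s,_=cv2.connectedComponentsWithStats(m); return (l==1+np.argmax(s[1:,4])).astype(np.uint8),np.array([x0,y0])
sg={"scene":seg(ims["scene"],(308,235)),"top":seg(ims["top"],(320,159))}
v,f=fit(sg,[.5737,-.0168,.2,.025],.05,.02); print(v,f)
cv2.imwrite("pics/f2.png",show(sg,ims,[v[0],v[1],np.radians(v[2]),v[3]],.05,.02))
sg={"scene":segment(ims["scene"],(343,240),"chip"),"top":segment(ims["top"],(295,167),"chip")}
place(np.array([.5737,-.0168]),.045,.05)
p=np.array([.4275,.2555])
squeeze(p,.006,71.4,.03,zup=.13)
squeeze(p,.006,161.4,.03,first=False)
ims=look(3)
t=np.hstack([crop(ims["scene"],(328,240),70,5),crop(ims["top"],(309,165),70,5)]); cv2.imwrite("pics/p3.png",t)
E
```

```text
[ 0.5748 -0.0159 11.2743  0.0271] 0.09294818540505523
contact True tcp [ 0.5736 -0.0168  0.0452] want z 0.045 F [-2.0696  0.0539  7.8275]
t 34.9917
t 38.2333 grip mm 29.639424969254527 F 30.001219511032104 tcp [0.4276 0.2555 0.0062]
t 41.65 grip mm 29.67289338000633 F 30.000297725200653 tcp [0.4275 0.2555 0.0061]
```

View pics/p3.png

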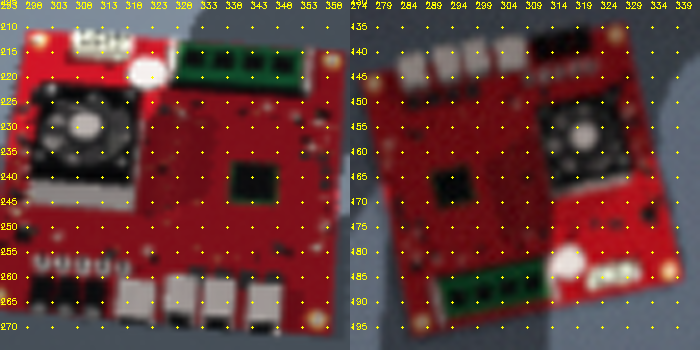

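View pics/f2.png

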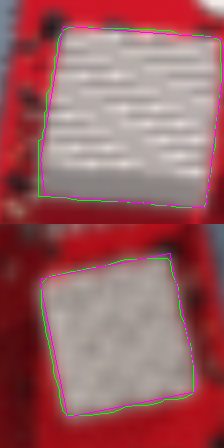

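```bash
python3 - <<'E'
from h import *
def seg(im,c,thr,n=44):
    x0,y0=c[0]-22,c[1]-22; o=cv2.resize(im[y0:y0+n,x0:x0+n],None,fx=Z,fy=Z,interpolation=cv2.INTER_CUBIC).astype(int)
    m=(o[...,2]-o[...,1]<thr).astype(np.uint8); m=cv2.morphologyEx(m,2,np.ones((17,17))); _,l,s,_=cv2.connectedComponentsWithStats(m); return (l==l[n*4,n*4]).astype(np.uint8),np.array([x0,y0])
for i in(0,2,3):
  ims={n:cv2.imread(f"pics/{n}{i}.png") for n in("scene","top")}
  for nm,a,b,H,g,Ls in(("cpu",(311,240),(320,160),.004,(.5737,-.0168),(.035,.037)),("chip",(344,241),(295,167),.003,(.5547,.0645),(.023,.025))):
    if i and nm=="cpu": continue
    for thr in(60,90) if not i else (50,):
      sg={"scene":seg(ims["scene"],a,thr),"top":seg(ims["top"],b,thr)}
      for L in Ls:
        v,f=fit(sg,[*g,.2,.015],L,H); print(i,nm,thr,L,v,round(f,3),[fit({q:sg[q]},[*g,.2,.015],L,H,.015)[0][:3] for q in sg])
E
```

```text
0 cpu 60 0.035 [ 0.574  -0.0168 11.3869  0.0141] 0.163 [array([ 0.5746, -0.0169, 11.2884]), array([ 0.5732, -0.0162, 10.89  ])]
0 cpu 60 0.037 [ 0.5736 -0.0168 10.7825  0.0144] 0.141 [array([ 0.5745, -0.0171, 12.5547]), array([ 0.5733, -0.0163, 11.2256])]
0 cpu 90 0.035 [ 0.5747 -0.0165  9.7192  0.0154] 0.284 [array([ 0.5745, -0.0173,  9.7172]), array([ 0.5735, -0.0159, 16.0851])]
0 cpu 90 0.037 [ 0.574  -0.0172 11.3702  0.014 ] 0.159 [array([ 0.5746, -0.0171, 11.792 ]), array([ 0.5733, -0.0162, 12.1672])]
0 chip 60 0.023 [ 0.5545  0.0649 13.0641  0.0136] 0.204 [array([ 0.5556,  0.0645, 15.0821]), array([ 0.554 ,  0.0654, 12.1162])]
0 chip 60 0.025 [ 0.5547  0.0647 12.0832  0.0129] 0.388 [array([ 0.5551,  0.0641, 13.3244]), array([ 0.554,  0.065, 13.37 ])]
0 chip 90 0.023 [ 0.5547  0.0648 11.8663  0.014 ] 0.215 [array([ 0.5555,  0.0642, 13.1205]), array([ 0.5543,  0.0654, 10.1826])]
0 chip 90 0.025 [ 0.5545  0.0648 12.5875  0.0138] 0.197 [array([ 0.5551,  0.0644, 14.722 ]), array([ 0.5541,  0.0653, 10.2451])]
2 chip 50 0.023 [ 0.5545  0.0648 12.1241  0.0135] 0.223 [array([ 0.5557,  0.0641, 13.469 ]), array([0.5541, 0.0658, 9.6639])]
2 chip 50 0.025 [ 0.5544  0.0648 10.8437  0.0139] 0.196 [array([ 0.5552,  0.0643, 14.1421]), array([0.5539, 0.0654, 9.4899])]
3 chip 50 0.023 [ 0.5547  0.065  12.7374  0.014 ] 0.215 [array([ 0.5557,  0.0642, 15.2825]), array([ 0.554 ,  0.0656, 10.8183])]
3 chip 50 0.025 [ 0.5544  0.065  10.7326  0.0137] 0.203 [array([ 0.5555,  0.0644, 13.7714]), array([0.5539, 0.0654, 9.5544])]
```

```bash
python3 - <<'E'
from h import *
place(np.array([.5543,.0644]),.017,.03,th=12.2)
c=ctrl.current_tool_pos(); ctrl.goto([.42,.36,.2],best([.42,.36,.2],12))
ims=look(4); print(ctrl.current_t())
def seg(im,c,n=44):
    x0,y0=c[0]-22,c[1]-22; o=cv2.resize(im[y0:y0+n,x0:x0+n],None,fx=Z,fy=Z,interpolation=cv2.INTER_CUBIC)
    m=(o[...,:2].min(2)>75).astype(np.uint8); m=cv2.morphologyEx(cv2.morphologyEx(m,3,np.ones((9,9))),2,np.ones((17,17))); _,l,s,_=cv2.connectedComponentsWithStats(m); return (l==1+np.argmax(s[1:,4])).astype(np.uint8),np.array([x0,y0])
sg={"scene":seg(ims["scene"],(344,236)),"top":seg(ims["top"],(294,166))}
v,f=fit(sg,[.5543,.0644,.2,.016],.03,.016); print(v,f)
t=np.hstack([crop(ims["scene"],(328,240),70,5),crop(ims["top"],(309,165),70,5)])
s=show(sg,ims,[v[0],v[1],np.radians(v[2]),v[3]],.03,.016); s=np.hstack([s[:224],s[224:]])
t=np.vstack([t,cv2.copyMakeBorder(s,0,0,0,700-s.shape[1],0)]); cv2.imwrite("pics/p4.png",t); cv2.imwrite("pics/full4.png",ims["top"])
E
```

```text
contact True tcp [0.5542 0.0644 0.017 ] want z 0.017 F [-0.5714 -0.0404  8.4399]
t 46.2583
47.6167
[ 0.5543  0.0644 11.4592  0.016 ] 2.0
```

View pics/p4.png

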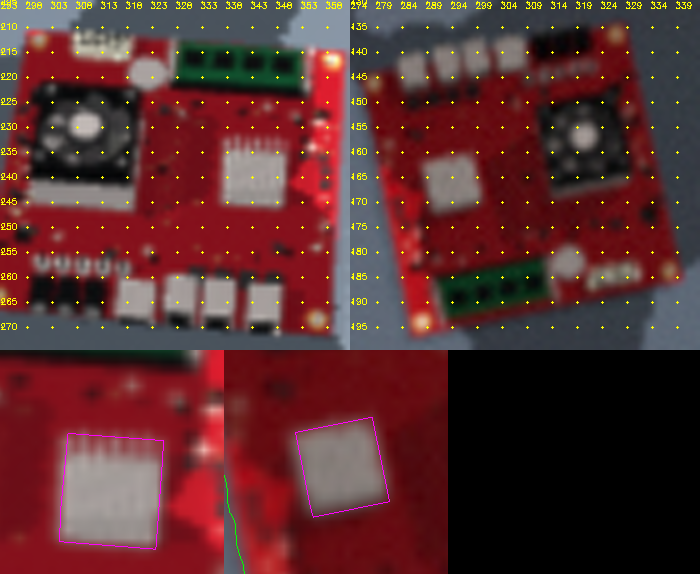

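```bash
python3 -c "
from bench import ctrl
print(ctrl.sign_off(),ctrl.current_t())"
```

```text
the job is handed in; nothing more can be done
the job is handed in; nothing more can be done
```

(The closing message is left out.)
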